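# Put the workshop torch on charge

### The arm

A 7-joint arm with a two-finger parallel gripper is mounted at the origin on the work surface. World frame = base frame: x ahead of the robot, y to its left, z up, the work surface at z = 0. Lengths are in m, angles in degrees, forces in N, time in s.
With the tool pointing down it reaches from about 0.425 to 0.875 m from the base axis. Payload 4.7 kg.
Tool frame: the origin (TCP) lies midway between the tips of the shut fingers; the grasp point (between the pads) lies 19 mm behind it (env.grip_depth is the distance from the TCP to the grasp point, in m); z points along the fingers, y is the line along which they close (so a half turn about z gives the same grasp; the last joint's range is limited). The gripper opens to 87 mm and grips with 3 to 60 N. Pads are 19 mm wide; open, the fingers measure 117 mm over their backs; the gripper's body (75 mm by 190 mm) begins 51 mm behind the grasp point.
Start: joints at [-73.505, 18.392, -4.016, 83.108, 1.295, 78.541, -3.26], TCP at [0.176, 0.626, 0.223] pointing down, gripper open.
Joint ranges: [-163.93, 163.93], [-17.29, 119.83], [-79.2, 71.16], [3.27, 140.29], [-89.18, 269.18], [5.43, 117.66], [-154.24, 154.24]. Speed limits (degrees/s): [147.25, 147.25, 180, 180, 180, 180, 180].

### API

Orientations are given as [roll, pitch, yaw] about the fixed x, y, z axes, in that order (R = Rz(yaw) Ry(pitch) Rx(roll)).
In Python, from cell import get_obs, optics, env, nets gives the robot as it stands.
- The arm moves only by the shell command python3 -m creep 'ROWS' [FORCE]. ROWS is JSON, a list of rows, each an object of numbers: "wx", "wy", "wz": the turn, a rotation vector about the tool's x, y, z in degrees; "tx", "ty", "tz": the shift along the tool's x, y, z in mm; "gripper": the opening, from -1 (shut) to 1 (fully open). A call has 1 to 5 rows; each row is the pose to reach, as a shift and turn from the pose commanded when the call began, along the tool's axes at that moment; what a row does not reach only later rows make up. A row lasts 1/12 s, in which the tool goes at most 41.7 mm and 7.16 degrees, less where a joint would pass 70% of its speed; a pose out of reach is approached as far as the arm can. A call with a gripper value outside its range is refused whole. The fingers move at their own pace and stop on an object; FORCE is the grip in N (left out, the last holds). Time passes only in rows, so rows that repeat a pose let the fingers close. It gives the time, the measured TCP pose, the force, the opening and the grip force at its end, in the units of the state.
- get_obs(): the state, without advancing time (a new reading comes with each control period).
- optics.read_camera(name): name is "scene" or "top"; returns (picture, depth): 384x512x3 uint8, red, green, blue; 384x512 float32, m along the optical axis (not along the pixel's ray), 0 where there is no reading.
- optics.camera_info(name): a dict with "fovy" (degrees; the focal length in pixels is half the picture's height over the tangent of half this angle, whatever the lens; pixels are square), "cx", "cy" (the principal point, pixels), "R" (3x3) and "t" (3): a world point X has camera coordinates R X + t. Camera axes: x right, y down, z forward; pixel columns grow to the right and rows downward; lengths in m; the calibration is good to about 2 mm. A picture is of the moment at which its call begins. camera_info takes no time and is no camera call.
- env.sign_off(): hands the job in; it is judged then, once.
Trained networks look in the newest picture that a camera, given by its name, has taken for a name from the list of things; names that differ only in an ending like _2 or _b are one class to them, and where a whole thing is asked for, a point or a joint stands for the part that bears it (a point fixed in the world has none). Each returns a list of dicts, best first, with "confidence" (0 to 1); they miss things now and then, are a little off and sometimes report something else, mostly with a low value. They report only what shows in the picture. A call takes as long as a camera call. They do not tell look-alikes from the thing itself.
- nets.look_for(query, camera): "point" ([x, y, z] in m, in world coordinates, good to about 4 mm: the middle of the surface that is visible of it).
- nets.place_of(query, camera): "point" ([x, y, z] in m, in world coordinates, good to about 4 mm: a listed point, or the origin of a listed thing).
The state is a dict: "time_s": time; "qpos": joint angles; "joint_velocities": joint speeds; "effort": joint torques, N m; "tool_pos": TCP position; "tool_rot": TCP orientation; "force": force on the tool from outside, world axes, zero at the start; "wrist_torque": the same for the moment, N m; "grip_width": finger opening in m; "grasp_force": force on a finger pad.
Only numpy, scipy, OpenCV 4.12 (cv2) and the standard library are available. Lean on these libraries where they do the work, as an engineer would, in place of code of your own. Each camera call takes 0.05 s, during which the arm holds its last target. There are 200 camera calls.

### The job

The yellow torch was put away lens first in the blue sloping holder, but it charges at its tail. Turn it end for end by snapping it into the spring clip, letting go, and taking it again by the lens end; then slide it tail first, fully home, into the empty charger bay and let go. Leave the other things on the bench where they are.

Things in the scene. Friction and masses are not known exactly. Their poses are not given: they have to be found in the camera images.
- torch: The torch to charge: a round yellow rod with black rings, 20 mm in diameter throughout, 160 mm long, about 110 g. Origin at its middle, on its axis; its x axis points to the lens end (aluminium collar, glass), away from the tail (red cap). It starts lens down in the blue holder, leaning 40 degrees above the horizontal; only the tail-side 66 mm stand out.
- torch_tail (a point): Centre of the torch's red tail face, 80 mm from its middle.
- torch_lens (a point): Centre of the torch's lens face, 80 mm from its middle.
- holder_tube: Blue sloping square tube on a wooden base, rubber-lined, 25 mm wide inside, 33 outside, 94 mm deep (last 10 mm flared to 33 inside, 48 outside). Origin at the centre of its closed bottom; x axis out of its mouth, 40 degrees above the horizontal; y level. The torch lies on the lower wall, its axis 2.5 mm below the tube's.
- charger_bay: Empty bay of the grey charger (orange mark before it): a black sloping tube of the holder's measures and lining, same axes: origin at the centre of its closed, rigid bottom, x out of its mouth, 40 degrees up. Friction stops the torch from sliding down by itself: push it home. The other bay, with the green torch, lies at y = -76 mm in this frame.
- spare_torch: A green torch of the same measures that already stands correctly in the charger's other bay, tail down and lens up (x axis towards its lens). Not to be disturbed.
- clip_seat (a point): Where the middle of the torch belongs in the spring clip, on the torch's axis, 95 mm above the bench. The torch lies there level, along this point's y axis (either way round; z is up); the clip grips 24 mm of its length about y = 0. The seat's rubber floor lies 10 mm below this point. Jaws reach 15 mm above it and 25 mm to either side along x.
- spray_can: Spray can, light grey and white, 52 mm wide, 150 mm high, standing. Bystander.
- hammer: Hammer lying on the bench. Bystander.
- screwdriver: Screwdriver lying on the bench. Bystander.
- screw_dish: Steel dish, 100 mm wide, 25 mm high. Bystander.
- battery_pack: Black battery pack, 75 x 60 mm, 58 mm high. Bystander.
- tape_measure: Orange tape measure, 70 x 32 mm, 65 mm high. Bystander.
- clip: The spring clip on a red post, origin under its centre, foot 100 x 75 x 12 mm, same axes as clip_seat. Two sprung jaws with slippery white lips (8 mm thick, 10 mm above the torch's axis, 8.6 mm apart when empty) open along x. Pushed straight down with some 5 to 10 N, the torch snaps under the lips; a pull of 8 to 15 N straight up frees it.
Not all that is in view belongs to the job. Of the things that look like the part that bears charger_bay, the smaller one is meant.

How it is judged:
By the outcome, as a careful person would: the job done as asked, in the order asked, and still so for the second after the job is handed in, with the robot touching nothing.
It also fails if it takes over 67 s, if anything falls off the work surface, if the arm or the gripper's body presses on something with over 40 N, if the wrist force passes 120 N, or if a joint passes its speed limit or range.

## Working session

There is one attempt and no reset: what is moved stays moved. The work goes in short steps, Python scripts to look and compute and a shell command to move; the robot and the scene stay as the last step left them, time stands still between calls to the robot, and variables do not carry over. Pictures are saved under pics/ and viewed, at most 10 in all, crops included, and the job is handed in when it is done.

```bash
ls; mkdir -p pics; python3 - <<'E'
from cell import get_obs, optics, env, nets
import cv2
for c in ("scene","top"):
    p,d=optics.read_camera(c); cv2.imwrite(f"pics/{c}0.png",p[:,:,::-1])
    i=optics.camera_info(c); print(c,i)
    for q in ("torch","torch_tail","holder_tube","charger_bay","clip_seat","clip","spare_torch"):
        print(q,[([round(float(v),4) for v in r["point"]],round(r["confidence"],2)) for r in nets.place_of(q,c)][:4])
print(get_obs()["time_s"])
E
```

```text
pics
scene {'fovy': 54.82034479751686, 'cx': 257.7112492563886, 'cy': 181.3153297395061, 'R': array([[-0.26029822,  0.9655135 ,  0.00533978],
       [ 0.56679483,  0.15727797, -0.80870715],
       [-0.7816575 , -0.20747848, -0.58818724]]), 't': array([ 0.13100123, -0.19145827,  1.64449239])}
torch [([0.557, -0.0045, 0.0997], 0.63), ([0.5125, -0.2586, 0.0847], 0.61)]
torch_tail [([0.575, -0.2464, 0.139], 0.39)]
holder_tube [([0.4523, -0.2706, 0.034], 0.41)]
charger_bay [([0.1526, 0.4252, 0.0475], 0.73), ([0.437, 0.3183, 0.0357], 0.57)]
clip_seat [([0.5589, -0.0064, 0.0965], 0.86)]
clip [([0.5566, -0.0018, 0.0036], 0.82)]
spare_torch [([0.5033, 0.2475, 0.0817], 0.5)]
top {'fovy': 46.3166433472618, 'cx': 257.94499143848776, 'cy': 197.24314183677828, 'R': array([[-4.25184497e-05, -9.99942301e-01,  1.07421063e-02],
       [-9.95365976e-01, -9.90632301e-04, -9.61540067e-02],
       [ 9.61591002e-02, -1.06964154e-02, -9.95308502e-01]]), 't': array([-0.00848087,  0.5101859 ,  1.45553173])}
torch [([0.5147, -0.2566, 0.0865], 0.66)]
torch_tail [([0.5739, -0.2477, 0.1376], 0.71)]
holder_tube [([0.453, -0.2692, 0.0385], 0.62)]
charger_bay [([0.4312, 0.3151, 0.0339], 0.64), ([0.1397, 0.427, 0.0534], 0.64)]
clip_seat [([0.5561, -0.0023, 0.0947], 0.93)]
clip [([0.5547, -0.0038, -0.0039], 0.65)]
spare_torch [([0.5021, 0.2444, 0.0842], 0.63)]
0.8
```

View pics/scene0.png

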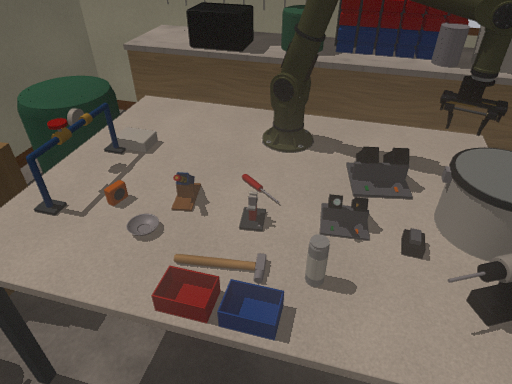

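View pics/top0.png

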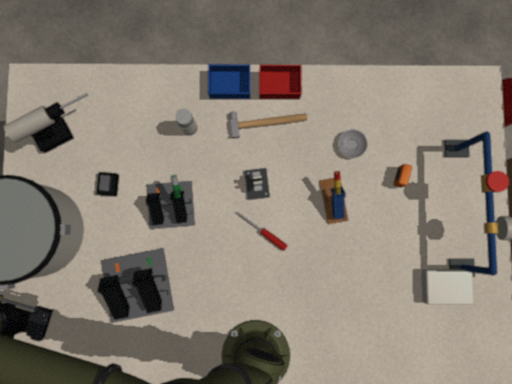

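The top picture shows two grey chargers: a large one at about (137,285) and a small one at about (170,204), which holds the green torch at (177,190). The small one is meant, and its empty bay is the left tube at (154,207), behind the orange mark at (157,189). The holder with the yellow torch is at (337,198) and the clip at (257,183). I'll confirm this in one enlarged crop and measure the directions.

```bash
cat > h.py <<'E'
import numpy as np, cv2
from cell import get_obs, optics, env, nets
from scipy.spatial.transform import Rotation as Ro
def cloud(c):
    p,d=optics.read_camera(c); i=optics.camera_info(c)
    f=p.shape[0]/2/np.tan(np.radians(i["fovy"]/2))
    v,u=np.mgrid[:p.shape[0],:p.shape[1]]
    C=np.stack([(u-i["cx"])/f*d,(v-i["cy"])/f*d,d],-1)
    X=(C-i["t"])@np.asarray(i["R"])
    X[d==0]=np.nan
    return p,X
def near(X,c,r): return np.hypot(X[...,0]-c[0],X[...,1]-c[1])<r
def rect(P):
    (c,s,a)=cv2.minAreaRect((P[:,:2]*1000).astype(np.float32)); return np.round(c,1),np.round(s,1),round(a,1)
E
python3 - <<'E'
from h import *
for c in ("top","scene"):
    p,X=cloud(c); hsv=cv2.cvtColor(p,cv2.COLOR_RGB2HSV).astype(int); H,S,V=hsv[...,0],hsv[...,1],hsv[...,2]
    if c=="top":
        crop=p[160:240,130:370]; cv2.imwrite("pics/crop.png",cv2.resize(crop,None,fx=3.3,fy=3.3,interpolation=cv2.INTER_CUBIC)[:,:,::-1])
    z=X[...,2]
    m=near(X,(0.555,-.003),.075)&(z>.007)&(z<.02); print(c,"clipfoot",m.sum(),rect(X[m]))
    m=near(X,(0.555,-.003),.05)&(z>.08); print("cliptop",m.sum(),X[m].mean(0).round(4),rect(X[m]))
    m=near(X,(0.45,.27),.16)&(z>.006)&(z<.03); print("charger base",m.sum(),rect(X[m]),np.median(z[m]))
    m=near(X,(0.48,-.265),.12)&(z>.006)&(z<.03)&(H<20); print("holder base",m.sum(),rect(X[m]))
    m=near(X,(0.5,-.26),.12)&(S>110)&(z>.05)&((H<34)&(H>18)); print("yellow",m.sum(),X[m].mean(0).round(4))
    m2=near(X,(0.52,-.26),.12)&(S>110)&(z>.09)&((H<34)|(H>170)); P=X[m2]; 
    w=np.linalg.svd(P-P.mean(0))[2][0]; print("torch",len(P),P.mean(0).round(4),(w*np.sign(w[2])).round(3))
    m=near(X,(0.48,.255),.12)&(S>110)&(z>.09)&(H>45)&(H<90);P=X[m]
    if len(P)>5: w=np.linalg.svd(P-P.mean(0))[2][0]; print("green",len(P),P.mean(0).round(4),(w*np.sign(w[2])).round(3))
    m=near(X,(0.47,.31),.13)&(z<.03)&(H<14)&(S>140); print("orange",m.sum(),X[m].mean(0).round(4))
    m=near(X,(0.48,-.265),.12)&(H>100)&(H<130)&(S>100)&(z>.04); P=X[m]; print("blue",len(P),rect(P),P[:,2].max())
E
```

```text
top clipfoot 496 (array([562.2,  -6.4]), array([132.4, 121.2]), 35.2)
cliptop 85 [ 0.5564 -0.0024  0.1006] (array([556.8,  -2.9]), array([54.2, 25.7]), 10.4)
charger base 1407 (array([449.8, 270.9]), array([307.1, 303.5]), 18.2) 0.010807184926592337
holder base 528 (array([ 480.4, -264. ]), array([230.8, 220.7]), 89.6)
yellow 69 [ 0.5354 -0.2541  0.1127]
torch 119 [ 0.5482 -0.2503  0.1243] [0.781 0.098 0.617]
green 80 [0.5167 0.2473 0.109 ] [ 0.842 -0.171  0.512]
orange 13 [0.5344 0.3241 0.0127]
blue 265 (array([ 486.9, -260.8]), array([91.7, 34.2]), 7.9) 0.11573532333647624
scene clipfoot 355 (array([559.7,  -3.1]), array([101.1,  74.4]), 7.6)
cliptop 103 [ 0.5646 -0.002   0.0968] (array([559.4,  -2.2]), array([32.8, 25.9]), 7.8)
charger base 976 (array([433.1, 285.6]), array([166.7, 280.1]), 87.0) 0.008767829306919658
holder base 305 (array([ 505.4, -259.1]), array([150.5,  69.6]), 10.2)
yellow 11 [ 0.548  -0.2456  0.1092]
torch 49 [ 0.5684 -0.2449  0.1282] [ 0.782 -0.055  0.621]
orange 10 [0.5306 0.3263 0.009 ]Traceback (most recent call last):
  File "<stdin>", line 17, in <module>
    return umr_maximum(a, axis, None, out, keepdims, initial, where)
ValueError: zero-size array to reduction operation maximum which has no identity
```

View pics/crop.png

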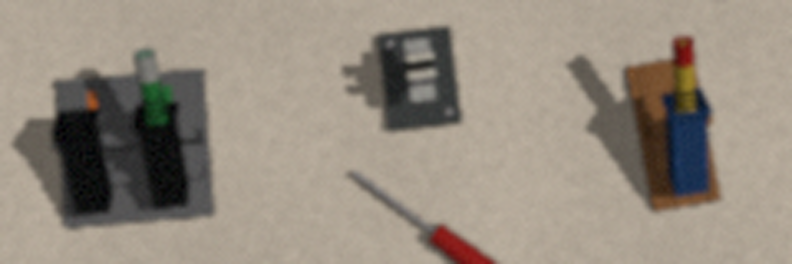

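The crop confirms the choice: the small charger's left bay at crop (82,165) is empty with the orange mark before it at (92,100). The green torch is in the bay next to it at (155,95), the clip's jaws are at (420,72), and the yellow torch with its red tail is at (684,60). Next I'll refine the charger's direction and work out the grasp pose.

```bash
cat >> h.py <<'E'
def frame(yaw,pitch):
    "a: unit axis at yaw, elevated pitch; returns R with tool x=a, z perpendicular and down"
    y,p=np.radians([yaw,pitch]); a=np.array([np.cos(y)*np.cos(p),np.sin(y)*np.cos(p),np.sin(p)])
    z=np.array([np.cos(y)*np.sin(p),np.sin(y)*np.sin(p),-np.cos(p)])
    return np.stack([a,np.cross(z,a),z],1)
def go(R,grasp):
    o=get_obs(); R0=Ro.from_euler('xyz',o["tool_rot"],degrees=True).as_matrix()
    t=np.asarray(grasp)+0.019*R[:,2]; d=(t-o["tool_pos"])*1000
    print("rotvec",Ro.from_matrix(R0.T@R).as_rotvec(degrees=True).round(1),"shift now-frame",(R0.T@d).round(1),"shift final-frame",(R.T@d).round(1),"world",d.round(1))
def st():
    o=get_obs(); print(round(o["time_s"],2),np.round(o["tool_pos"],4),np.round(o["tool_rot"],1),"q",np.round(o["qpos"],0),"F",np.round(o["force"],1),"w",round(o["grip_width"],4),"g",round(o["grasp_force"],1))
E
python3 - <<'E'
from h import *
st()
for c in ("top","scene"):
    p,X=cloud(c); g=p.astype(int); V=g.max(-1); S=V-g.min(-1); z=X[...,2]
    m=near(X,(0.47,.275),.14)&(z>.004)&(z<.022)&(V<125)
    n,l,s,_=cv2.connectedComponentsWithStats(m.astype(np.uint8)); k=1+s[1:,4].argmax(); print(c,"base",s[k,4],rect(X[l==k]))
    for cy in (.245,.32):
        m=near(X,(0.47,cy),.09)&(z>.04)&(V<50)&(np.abs(X[...,1]-cy)<.035); P=X[m]; print("tube",len(P),rect(P),np.percentile(P[:,2],[2,98]).round(3))
R=frame(8.5,40); C=np.array([.5137,-.2565,.0867]); G=C+.042*R[:,0]
go(R,G-.08*R[:,2]); R2=R@np.diag([-1,-1,1]); go(R2,G-.08*R[:,2])
E
```

```text
0.9 [0.1758 0.6258 0.2226] [180.    0.  164.3] q [-74.  18.  -4.  83.   1.  79.  -3.] F [ 0.   0.5 -0.7] w 0.0867 g 0.0
top base 601 (array([486.2, 289.2]), array([149.7, 160.8]), 5.2)
tube 359 (array([475.1, 252.2]), array([95.9, 50. ]), 2.0) [0.046 0.112]
tube 390 (array([470.3, 311.5]), array([97.1, 53.6]), 5.4) [0.045 0.112]
scene base 888 (array([488.2, 283.6]), array([154.1, 149.7]), 4.8)
tube 27 (array([511.8, 251.8]), array([36.3, 30.5]), 27.1) [0.077 0.11 ]
tube 119 (array([472.3, 325.8]), array([98.5, 46.3]), 1.1) [0.042 0.109]
rotvec [-53.6  11.5 147.4] shift now-frame [-557.5 -761.    62.1] shift final-frame [110.8 922.6 174.1] world [ 330.9 -883.3  -62.2]
rotvec [ -8.4 -39.4 -23.2] shift now-frame [-557.5 -761.    62.1] shift final-frame [-110.8 -922.6  174.1] world [ 330.9 -883.3  -62.2]
```

```bash

python3 -m creep '[{"tx":-24,"ty":-24,"tz":-18},{"tx":-47,"ty":-47,"tz":-36},{"tx":-70,"ty":-70,"tz":-50},{"tx":-94,"ty":-94,"tz":-60},{"tx":-117,"ty":-117,"tz":-70}]'
python3 -m creep '[{"tx":-24,"ty":-24,"wz":7},{"tx":-47,"ty":-47,"wz":7},{"tx":-70,"ty":-70,"wz":7},{"tx":-94,"ty":-94,"tz":-10,"wz":7},{"tx":-117,"ty":-117,"tz":-20,"wz":7}]'
```

```text
validation failed for argument at $[0]...
validation failed for argument at $[0]...
```

```bash

python3 -m creep '[{"wx":0,"wy":0,"wz":0,"tx":-24,"ty":-24,"tz":-18,"gripper":1},{"wx":0,"wy":0,"wz":0,"tx":-47,"ty":-47,"tz":-36,"gripper":1},{"wx":0,"wy":0,"wz":0,"tx":-117,"ty":-117,"tz":-70,"gripper":1},{"wx":0,"wy":0,"wz":0,"tx":-117,"ty":-117,"tz":-70,"gripper":1},{"wx":0,"wy":0,"wz":0,"tx":-117,"ty":-117,"tz":-70,"gripper":1}]'
python3 -c "from h import *; st()"
```

```text
time_s: 1.42
tool_pos: [0.2605, 0.4779, 0.295]
tool_rot: [179.9, 0.1, 164.0]
force: [1.2, -0.5, 0.3]
grip_width: 0.0871
grasp_force: 0.0
1.42 [0.2605 0.4779 0.295 ] [1.799e+02 1.000e-01 1.640e+02] q [-65.   4.   0.  92.   0.  84.  10.] F [ 1.2 -0.5  0.3] w 0.0871 g 0.0
```

```bash

for i in 1; do python3 -m creep '[{"wx":0,"wy":0,"wz":0,"tx":-116,"ty":-116,"tz":-5,"gripper":1},{"wx":0,"wy":0,"wz":0,"tx":-116,"ty":-116,"tz":-5,"gripper":1},{"wx":0,"wy":0,"wz":0,"tx":-116,"ty":-116,"tz":-5,"gripper":1},{"wx":0,"wy":0,"wz":0,"tx":-116,"ty":-116,"tz":-5,"gripper":1},{"wx":0,"wy":0,"wz":0,"tx":-116,"ty":-116,"tz":-5,"gripper":1}]'
python3 -m creep '[{"wx":0,"wy":0,"wz":0,"tx":-116,"ty":-116,"tz":-5,"gripper":1},{"wx":0,"wy":0,"wz":0,"tx":-116,"ty":-116,"tz":-5,"gripper":1},{"wx":0,"wy":0,"wz":0,"tx":-116,"ty":-116,"tz":-5,"gripper":1},{"wx":0,"wy":0,"wz":0,"tx":-116,"ty":-116,"tz":-5,"gripper":1},{"wx":0,"wy":0,"wz":0,"tx":-116,"ty":-116,"tz":-5,"gripper":1}]'
python3 -m creep '[{"wx":0,"wy":0,"wz":7,"tx":-116,"ty":-116,"tz":-5,"gripper":1},{"wx":0,"wy":0,"wz":14,"tx":-116,"ty":-116,"tz":-5,"gripper":1},{"wx":0,"wy":0,"wz":21,"tx":-116,"ty":-116,"tz":-5,"gripper":1},{"wx":0,"wy":0,"wz":28,"tx":-116,"ty":-116,"tz":-5,"gripper":1},{"wx":0,"wy":0,"wz":35,"tx":-116,"ty":-116,"tz":-5,"gripper":1}]'
done >/dev/null
python3 -m creep '[{"wx":0,"wy":0,"wz":35,"tx":0,"ty":0,"tz":0,"gripper":1},{"wx":0,"wy":0,"wz":35,"tx":0,"ty":0,"tz":0,"gripper":1},{"wx":0,"wy":0,"wz":35,"tx":0,"ty":0,"tz":0,"gripper":1},{"wx":0,"wy":0,"wz":35,"tx":0,"ty":0,"tz":0,"gripper":1},{"wx":0,"wy":0,"wz":35,"tx":0,"ty":0,"tz":0,"gripper":1}]' >/dev/null
python3 -m creep '[{"wx":0,"wy":0,"wz":35,"tx":0,"ty":0,"tz":0,"gripper":1},{"wx":0,"wy":0,"wz":35,"tx":0,"ty":0,"tz":0,"gripper":1},{"wx":0,"wy":0,"wz":35,"tx":0,"ty":0,"tz":0,"gripper":1},{"wx":0,"wy":0,"wz":35,"tx":0,"ty":0,"tz":0,"gripper":1},{"wx":0,"wy":0,"wz":35,"tx":0,"ty":0,"tz":0,"gripper":1}]' >/dev/null
python3 -c "
from h import *; st()
R=frame(8.5,40); C=np.array([.5137,-.2565,.0867]); G=C+.042*R[:,0]
go(R,G-.08*R[:,2])"
```

```text
3.5 [0.4978 0.0529 0.3076] [180.  -0.  59.] q [-37.  -3.  27.  97.   1.  85. -41.] F [-0.4  0.1 -0.6] w 0.0867 g 0.0
rotvec [-17.6  37.3  48.3] shift now-frame [-261.5  167.7  147.1] shift final-frame [-123.   308.4   89. ] world [   9.  -310.5 -147.2]
```

```bash

python3 -m creep '[{"wx":0,"wy":0,"wz":0,"tx":-131,"ty":84,"tz":0,"gripper":1},{"wx":0,"wy":0,"wz":0,"tx":-131,"ty":84,"tz":0,"gripper":1},{"wx":0,"wy":0,"wz":0,"tx":-131,"ty":84,"tz":0,"gripper":1},{"wx":0,"wy":0,"wz":0,"tx":-131,"ty":84,"tz":0,"gripper":1},{"wx":0,"wy":0,"wz":0,"tx":-131,"ty":84,"tz":0,"gripper":1}]' >/dev/null
python3 -m creep '[{"wx":0,"wy":0,"wz":0,"tx":-131,"ty":84,"tz":0,"gripper":1},{"wx":0,"wy":0,"wz":0,"tx":-131,"ty":84,"tz":0,"gripper":1},{"wx":0,"wy":0,"wz":0,"tx":-131,"ty":84,"tz":0,"gripper":1},{"wx":0,"wy":0,"wz":0,"tx":-131,"ty":84,"tz":0,"gripper":1},{"wx":0,"wy":0,"wz":0,"tx":-131,"ty":84,"tz":0,"gripper":1}]' >/dev/null
python3 -m creep '[{"wx":-8.8,"wy":18.7,"wz":24.2,"tx":0,"ty":0,"tz":0,"gripper":1},{"wx":-8.8,"wy":18.7,"wz":24.2,"tx":0,"ty":0,"tz":0,"gripper":1},{"wx":-8.8,"wy":18.7,"wz":24.2,"tx":0,"ty":0,"tz":0,"gripper":1},{"wx":-8.8,"wy":18.7,"wz":24.2,"tx":0,"ty":0,"tz":0,"gripper":1},{"wx":-8.8,"wy":18.7,"wz":24.2,"tx":0,"ty":0,"tz":0,"gripper":1}]' >/dev/null
python3 -m creep '[{"wx":-8.8,"wy":18.7,"wz":24.2,"tx":0,"ty":0,"tz":0,"gripper":1},{"wx":-8.8,"wy":18.7,"wz":24.2,"tx":0,"ty":0,"tz":0,"gripper":1},{"wx":-8.8,"wy":18.7,"wz":24.2,"tx":0,"ty":0,"tz":0,"gripper":1},{"wx":-8.8,"wy":18.7,"wz":24.2,"tx":0,"ty":0,"tz":0,"gripper":1},{"wx":-8.8,"wy":18.7,"wz":24.2,"tx":0,"ty":0,"tz":0,"gripper":1}]' >/dev/null
python3 -c "
from h import *; st()
R=frame(8.5,40); C=np.array([.5137,-.2565,.0867]); G=C+.042*R[:,0]
go(R,G-.08*R[:,2])"
```

```text
5.17 [ 0.5081 -0.2563  0.3054] [-179.6  -40.1    8.4] q [  3. -17.  34. 117. -24.  51. -33.] F [-0.3  0.3 -0.1] w 0.0875 g 0.0
rotvec [-0.4 -0.1 -0.1] shift now-frame [-94.5   1.8 110. ] shift final-frame [-94.3   1.  110.1] world [  -1.3   -1.2 -145. ]
```

```bash

python3 -m creep '[{"wx":0,"wy":0,"wz":0,"tx":-94,"ty":1,"tz":110,"gripper":1},{"wx":0,"wy":0,"wz":0,"tx":-94,"ty":1,"tz":110,"gripper":1},{"wx":0,"wy":0,"wz":0,"tx":-94,"ty":1,"tz":110,"gripper":1},{"wx":0,"wy":0,"wz":0,"tx":-94,"ty":1,"tz":110,"gripper":1},{"wx":0,"wy":0,"wz":0,"tx":-94,"ty":1,"tz":110,"gripper":1}]' >/dev/null
python3 - <<'E'
from h import *; st()
R=frame(8.5,40); C=np.array([.5137,-.2565,.0867]); G=C+.042*R[:,0]
go(R,G)
for c in ("top","scene"):
    p,X=cloud(c); cv2.imwrite(f"pics/{c}1.png",p[:,:,::-1])
    print([(np.round(r["point"],4),round(r["confidence"],2)) for r in nets.place_of("torch_tail",c)][:2])
E
```

```text
5.58 [ 0.5049 -0.2565  0.157 ] [-179.5  -39.6    8.5] q [ -4.  -8.  45. 128. -41.  39. -11.] F [-0.9 -0.   0.1] w 0.087 g 0.0
rotvec [-0.5  0.4  0. ] shift now-frame [ 4.1  2.  78.4] shift final-frame [ 3.5  1.3 78.5] world [ 52.7   6.6 -57.8]
[(array([ 0.5725, -0.2481,  0.1373]), 0.63)]
[(array([ 0.5772, -0.2421,  0.1346]), 0.65)]
```

```bash

python3 -m creep '[{"wx":-0.5,"wy":0.4,"wz":0,"tx":3,"ty":1,"tz":25,"gripper":1},{"wx":-0.5,"wy":0.4,"wz":0,"tx":3.5,"ty":1.7,"tz":45,"gripper":1},{"wx":-0.5,"wy":0.4,"wz":0,"tx":3.5,"ty":1.7,"tz":65,"gripper":1},{"wx":-0.5,"wy":0.4,"wz":0,"tx":3.5,"ty":1.7,"tz":78,"gripper":1},{"wx":-0.5,"wy":0.4,"wz":0,"tx":3.5,"ty":1.7,"tz":78,"gripper":1}]'
python3 -m creep '[{"wx":0,"wy":0,"wz":0,"tx":0,"ty":0,"tz":0,"gripper":0},{"wx":0,"wy":0,"wz":0,"tx":0,"ty":0,"tz":0,"gripper":-0.4},{"wx":0,"wy":0,"wz":0,"tx":0,"ty":0,"tz":0,"gripper":-0.4},{"wx":0,"wy":0,"wz":0,"tx":0,"ty":0,"tz":0,"gripper":-0.4},{"wx":0,"wy":0,"wz":0,"tx":0,"ty":0,"tz":0,"gripper":-0.4}]' 35
python3 - <<'E'
from h import *; st()
R=frame(8.5,40); C=np.array([.5137,-.2565,.0867]); G=C+.042*R[:,0]
go(R,G)
p,X=cloud("scene"); q,_=cloud("top"); a=p[150:230,140:230];b=q[150:240,290:390]
f=lambda i:cv2.resize(i,(400,400),interpolation=cv2.INTER_CUBIC)[:,:,::-1]
cv2.imwrite("pics/g1.png",np.hstack([f(a),f(b)]))
E
```

```text
time_s: 6.2
tool_pos: [0.5619, -0.2517, 0.1054]
tool_rot: [179.5, -40.4, 9.0]
force: [0.1, 0.9, -0.6]
grip_width: 0.0868
grasp_force: 0.0
time_s: 6.62
tool_pos: [0.5601, -0.2537, 0.1066]
tool_rot: [179.5, -40.6, 8.7]
force: [0.0, 0.2, 0.4]
grip_width: 0.0614
grasp_force: 0.0
6.62 [ 0.5601 -0.2537  0.1066] [179.5 -40.6   8.7] q [ -8.   5.  48. 127. -63.  37.   6.] F [0.  0.2 0.4] w 0.0614 g 0.0
rotvec [ 0.3 -0.6  0.2] shift now-frame [-6.3 -4.2  4.3] shift final-frame [-6.2 -4.1  4.4] world [-2.5  3.8 -7.4]
```

View pics/g1.png

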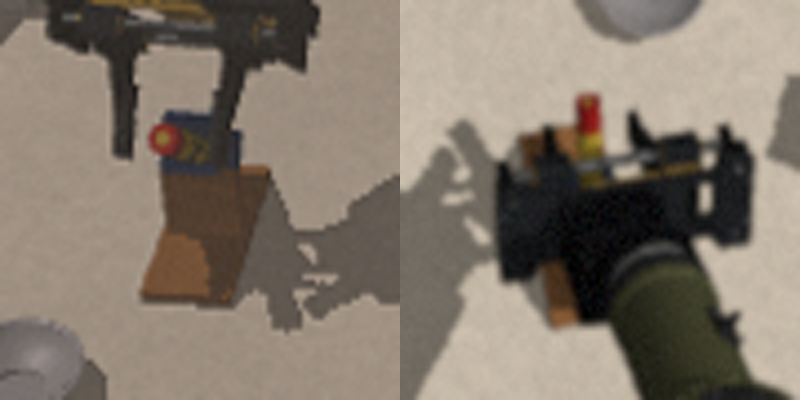

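The fingers straddle the yellow torch (scene crop: fingers at 122 and 225, torch at 185). I'll correct by a few millimetres and close.

```bash

python3 -m creep '[{"wx":0,"wy":0,"wz":0,"tx":-5,"ty":-3,"tz":4,"gripper":0.2},{"wx":0,"wy":0,"wz":0,"tx":-5,"ty":-3,"tz":4,"gripper":0},{"wx":0,"wy":0,"wz":0,"tx":-5,"ty":-3,"tz":4,"gripper":-1},{"wx":0,"wy":0,"wz":0,"tx":-5,"ty":-3,"tz":4,"gripper":-1},{"wx":0,"wy":0,"wz":0,"tx":-5,"ty":-3,"tz":4,"gripper":-1}]' 35 >/dev/null
python3 -m creep '[{"wx":0,"wy":0,"wz":0,"tx":0,"ty":0,"tz":0,"gripper":-1},{"wx":0,"wy":0,"wz":0,"tx":0,"ty":0,"tz":0,"gripper":-1},{"wx":0,"wy":0,"wz":0,"tx":0,"ty":0,"tz":0,"gripper":-1},{"wx":0,"wy":0,"wz":0,"tx":0,"ty":0,"tz":0,"gripper":-1},{"wx":0,"wy":0,"wz":0,"tx":0,"ty":0,"tz":0,"gripper":-1}]' 
python3 - <<'E'
from h import *; st()
R=frame(8.5,40); C=np.array([.5137,-.2565,.0867]); G=C+.042*R[:,0]
go(R,G)
E
```

```text
time_s: 7.55
tool_pos: [0.5584, -0.2507, 0.0992]
tool_rot: [179.5, -40.5, 8.8]
force: [0.7, -1.0, -1.0]
grip_width: 0.0188
grasp_force: 35.0
7.55 [ 0.5584 -0.2507  0.0992] [179.5 -40.5   8.8] q [ -8.   6.  48. 127. -64.  37.   7.] F [ 0.7 -1.  -1. ] w 0.0188 g 35.0
rotvec [ 0.3 -0.5  0.2] shift now-frame [-0.6 -0.9 -0.4] shift final-frame [-0.6 -0.9 -0.4] world [-0.8  0.8 -0.1]
```

```bash

python3 -m creep '[{"wx":0,"wy":0,"wz":0,"tx":10,"ty":0,"tz":0,"gripper":-1},{"wx":0,"wy":0,"wz":0,"tx":20,"ty":0,"tz":0,"gripper":-1},{"wx":0,"wy":0,"wz":0,"tx":30,"ty":0,"tz":0,"gripper":-1},{"wx":0,"wy":0,"wz":0,"tx":40,"ty":0,"tz":0,"gripper":-1},{"wx":0,"wy":0,"wz":0,"tx":50,"ty":0,"tz":0,"gripper":-1}]'
python3 -m creep '[{"wx":0,"wy":0,"wz":0,"tx":15,"ty":0,"tz":0,"gripper":-1},{"wx":0,"wy":0,"wz":0,"tx":30,"ty":0,"tz":0,"gripper":-1},{"wx":0,"wy":0,"wz":0,"tx":45,"ty":0,"tz":0,"gripper":-1},{"wx":0,"wy":0,"wz":0,"tx":62,"ty":0,"tz":0,"gripper":-1},{"wx":0,"wy":0,"wz":0,"tx":80,"ty":0,"tz":0,"gripper":-1}]'
python3 - <<'E'
from h import *; st()
p,X=cloud("scene"); q,_=cloud("top"); a=p[120:240,130:270];b=q[130:240,270:390]
f=lambda i:cv2.resize(i,(400,400),interpolation=cv2.INTER_CUBIC)[:,:,::-1]
cv2.imwrite("pics/g2.png",np.hstack([f(a),f(b)]))
R=frame(98,0); S=np.array([.5575,-.003,.095]); go(R,S+.042*R[:,0]+[0,0,.12])
E
```

```text
time_s: 7.97
tool_pos: [0.5959, -0.2444, 0.1314]
tool_rot: [179.6, -40.4, 8.7]
force: [0.5, 0.4, -0.5]
grip_width: 0.0194
grasp_force: 35.0
time_s: 8.38
tool_pos: [0.656, -0.235, 0.1831]
tool_rot: [179.6, -40.4, 8.7]
force: [0.7, 0.2, -0.5]
grip_width: 0.0192
grasp_force: 35.0
8.38 [ 0.656  -0.235   0.1831] [179.6 -40.4   8.7] q [-14.   7.  46. 114. -52.  38. -15.] F [ 0.7  0.2 -0.5] w 0.0192 g 35.0
rotvec [ 31.9 -31.6 -85.1] shift now-frame [ -40.9 -285.9  -51.7] shift final-frame [285.2 -67.9 -10.4] world [-106.9  273.    10.4]
```

View pics/g2.png

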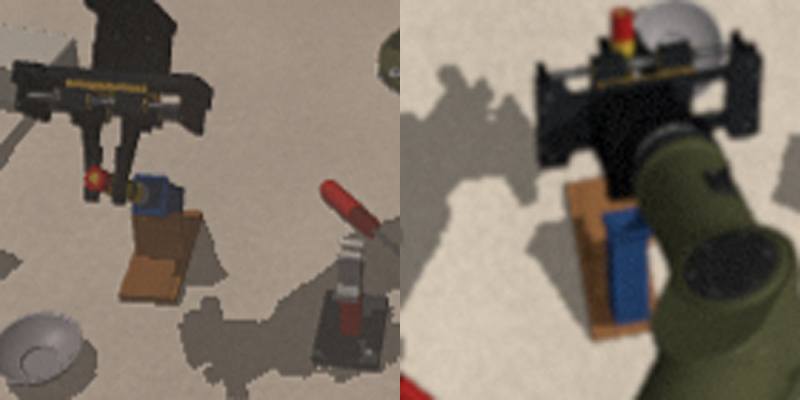

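The torch has come free: its red tail is at (95,180) in the left crop, clear of the tube mouth at (155,195), with the lens end pointing back. Next I'll raise it, turn it level and carry it towards the clip.

```bash

(python3 -m creep '[{"wx":0,"wy":0,"wz":0,"tx":18,"ty":0,"tz":-20,"gripper":-1},{"wx":0,"wy":0,"wz":0,"tx":35,"ty":0,"tz":-40,"gripper":-1},{"wx":0,"wy":0,"wz":0,"tx":50,"ty":0,"tz":-60,"gripper":-1},{"wx":0,"wy":0,"wz":0,"tx":50,"ty":0,"tz":-60,"gripper":-1},{"wx":0,"wy":0,"wz":0,"tx":50,"ty":0,"tz":-60,"gripper":-1}]'
python3 -m creep '[{"wx":10.6,"wy":-10.5,"wz":-28.4,"tx":0,"ty":0,"tz":0,"gripper":-1},{"wx":10.6,"wy":-10.5,"wz":-28.4,"tx":0,"ty":0,"tz":0,"gripper":-1},{"wx":10.6,"wy":-10.5,"wz":-28.4,"tx":0,"ty":0,"tz":0,"gripper":-1},{"wx":10.6,"wy":-10.5,"wz":-28.4,"tx":0,"ty":0,"tz":0,"gripper":-1},{"wx":10.6,"wy":-10.5,"wz":-28.4,"tx":0,"ty":0,"tz":0,"gripper":-1}]'
python3 -m creep '[{"wx":10.6,"wy":-10.5,"wz":-28.4,"tx":0,"ty":0,"tz":0,"gripper":-1},{"wx":10.6,"wy":-10.5,"wz":-28.4,"tx":0,"ty":0,"tz":0,"gripper":-1},{"wx":10.6,"wy":-10.5,"wz":-28.4,"tx":0,"ty":0,"tz":0,"gripper":-1},{"wx":10.6,"wy":-10.5,"wz":-28.4,"tx":0,"ty":0,"tz":0,"gripper":-1},{"wx":10.6,"wy":-10.5,"wz":-28.4,"tx":0,"ty":0,"tz":0,"gripper":-1}]'
python3 -m creep '[{"wx":10.6,"wy":-10.5,"wz":-28.4,"tx":0,"ty":0,"tz":0,"gripper":-1},{"wx":10.6,"wy":-10.5,"wz":-28.4,"tx":0,"ty":0,"tz":0,"gripper":-1},{"wx":10.6,"wy":-10.5,"wz":-28.4,"tx":0,"ty":0,"tz":0,"gripper":-1},{"wx":10.6,"wy":-10.5,"wz":-28.4,"tx":0,"ty":0,"tz":0,"gripper":-1},{"wx":10.6,"wy":-10.5,"wz":-28.4,"tx":0,"ty":0,"tz":0,"gripper":-1}]') >/dev/null
python3 - <<'E'
from h import *; st()
R=frame(98,0); S=np.array([.5575,-.003,.095]); go(R,S+.042*R[:,0]+[0,0,.10])
E
```

```text
10.15 [ 0.6551 -0.2331  0.2582] [-179.6   -0.2   98.3] q [-10.  27.  41.  73. -18.  86.  37.] F [ 0.8  0.5 -0.6] w 0.0188 g 34.9
rotvec [-0.4 -0.2  0.3] shift now-frame [283.6 -62.4  83.5] shift final-frame [283.5 -64.7  82.2] world [-103.5  271.7  -82.2]
```

```bash

(python3 -m creep '[{"wx":-0.4,"wy":-0.2,"wz":0.3,"tx":150,"ty":-32,"tz":10,"gripper":-1},{"wx":-0.4,"wy":-0.2,"wz":0.3,"tx":150,"ty":-32,"tz":10,"gripper":-1},{"wx":-0.4,"wy":-0.2,"wz":0.3,"tx":150,"ty":-32,"tz":10,"gripper":-1},{"wx":-0.4,"wy":-0.2,"wz":0.3,"tx":150,"ty":-32,"tz":10,"gripper":-1},{"wx":-0.4,"wy":-0.2,"wz":0.3,"tx":150,"ty":-32,"tz":10,"gripper":-1}]'
python3 -m creep '[{"wx":0,"wy":0,"wz":0,"tx":133,"ty":-31,"tz":40,"gripper":-1},{"wx":0,"wy":0,"wz":0,"tx":133,"ty":-31,"tz":40,"gripper":-1},{"wx":0,"wy":0,"wz":0,"tx":133,"ty":-31,"tz":40,"gripper":-1},{"wx":0,"wy":0,"wz":0,"tx":133,"ty":-31,"tz":40,"gripper":-1},{"wx":0,"wy":0,"wz":0,"tx":133,"ty":-31,"tz":40,"gripper":-1}]'
python3 -m creep '[{"wx":0,"wy":0,"wz":0,"tx":0,"ty":0,"tz":20,"gripper":-1},{"wx":0,"wy":0,"wz":0,"tx":0,"ty":0,"tz":20,"gripper":-1},{"wx":0,"wy":0,"wz":0,"tx":0,"ty":0,"tz":20,"gripper":-1}]') >/dev/null
python3 - <<'E'
from h import *; st()
R=frame(98,0); S=np.array([.5575,-.003,.095]); go(R,S+.042*R[:,0]+[0,0,.03])
for c in ("top","scene"):
    p,X=cloud(c); hsv=cv2.cvtColor(p,cv2.COLOR_RGB2HSV).astype(int); H,Sa,z=hsv[...,0],hsv[...,1],X[...,2]
    m=near(X,(.56,0),.12)&(Sa>110)&(z>.12)&((H<34)|(H>170)); P=X[m]; 
    if len(P)>4: w=np.linalg.svd(P-P.mean(0))[2][0]; print(len(P),P.mean(0).round(4),w.round(3),rect(P))
    for q in ("torch","torch_lens","torch_tail","clip_seat"): print(c,q,[(np.round(r["point"],4),round(r["confidence"],2)) for r in nets.place_of(q,c)][:3])
    if c=="scene": cv2.imwrite("pics/g3.png",cv2.resize(p[130:260,190:320],(560,560),interpolation=cv2.INTER_CUBIC)[:,:,::-1])
E
```

```text
11.23 [0.5535 0.0353 0.1895] [179.9   0.2  97.5] q [-39.   8.  36. 101.  -5.  72.   6.] F [ 0.7  0.4 -1.1] w 0.0192 g 35.0
rotvec [ 0.1  0.2 -0.5] shift now-frame [ 3.7 -1.5 83.5] shift final-frame [ 3.5 -1.4 83.5] world [ -1.8   3.3 -83.5]
102 [ 0.5582 -0.0327  0.2433] [-0.172  0.126  0.977] (array([5.209e+02, 3.000e-01]), array([ 38.6, 154.2]), 49.1)
top torch [(array([ 0.5612, -0.004 ,  0.2069]), 0.62)]
top torch_lens [(array([ 0.5703, -0.088 ,  0.2112]), 0.47)]
top torch_tail []
top clip_seat [(array([ 0.558 , -0.0022,  0.0909]), 0.5)]
128 [ 0.5663 -0.0036  0.2507] [ 0.036 -0.235 -0.971] (array([569.5,  24.4]), array([ 76.9, 152.1]), 25.6)
scene torch [(array([ 0.5585, -0.0075,  0.2114]), 0.59)]
scene torch_lens [(array([ 0.5683, -0.0838,  0.2099]), 0.46), (array([ 0.5583, -0.0034,  0.0987]), 0.31), (array([0.5029, 0.2445, 0.0836]), 0.25)]
scene torch_tail [(array([0.5525, 0.0788, 0.2091]), 0.8)]
scene clip_seat [(array([ 0.5556, -0.0057,  0.095 ]), 0.92)]
```

View pics/g3.png

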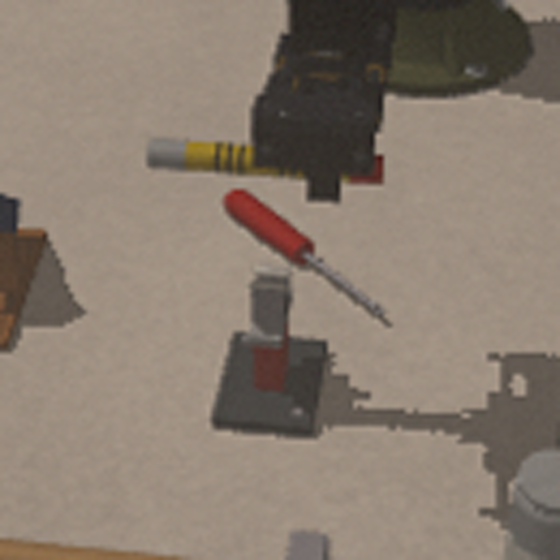

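The torch is level above the clip, lens at (165,153) and tail at (365,168) in the crop, with the jaws at (270,300). I'll lower it with the grip at 60 N.

```bash

python3 -m creep '[{"wx":0,"wy":0,"wz":-0.5,"tx":3,"ty":-2,"tz":20,"gripper":-1},{"wx":0,"wy":0,"wz":-0.5,"tx":3,"ty":-2,"tz":40,"gripper":-1},{"wx":0,"wy":0,"wz":-0.5,"tx":3,"ty":-2,"tz":60,"gripper":-1},{"wx":0,"wy":0,"wz":-0.5,"tx":3,"ty":-2,"tz":80,"gripper":-1},{"wx":0,"wy":0,"wz":-0.5,"tx":3,"ty":-2,"tz":80,"gripper":-1}]' 60 
python3 -m creep '[{"wx":0,"wy":0,"wz":0,"tx":0,"ty":0,"tz":3,"gripper":-1},{"wx":0,"wy":0,"wz":0,"tx":0,"ty":0,"tz":3,"gripper":-1},{"wx":0,"wy":0,"wz":0,"tx":0,"ty":0,"tz":3,"gripper":-1}]'
python3 - <<'E'
from h import *; st()
R=frame(98,0); S=np.array([.557,-.0035,.095]); go(R,S+.042*R[:,0])
E
```

```text
time_s: 12.15
tool_pos: [0.55, 0.0392, 0.1076]
tool_rot: [-179.9, 0.2, 98.1]
force: [-0.7, -0.3, -1.8]
grip_width: 0.0186
grasp_force: 59.9
time_s: 12.4
tool_pos: [0.554, 0.0394, 0.1096]
tool_rot: [179.5, 0.1, 98.1]
force: [0.7, 0.1, -0.5]
grip_width: 0.0185
grasp_force: 59.9
12.4 [0.554  0.0394 0.1096] [1.795e+02 1.000e-01 9.810e+01] q [-38.  13.  35. 106.  -8.  63.   8.] F [ 0.7  0.1 -0.5] w 0.0185 g 59.9
rotvec [0.5 0.1 0.1] shift now-frame [-0.8 -3.3 33.6] shift final-frame [-0.9 -3.  33.6] world [ -2.9  -1.3 -33.6]
```

```bash

python3 -m creep '[{"wx":0,"wy":0,"wz":0,"tx":-1,"ty":-1,"tz":5,"gripper":-1},{"wx":0,"wy":0,"wz":0,"tx":-1,"ty":-1,"tz":10,"gripper":-1},{"wx":0,"wy":0,"wz":0,"tx":-1,"ty":-1,"tz":13,"gripper":-1},{"wx":0,"wy":0,"wz":0,"tx":-1,"ty":-1,"tz":16,"gripper":-1},{"wx":0,"wy":0,"wz":0,"tx":-1,"ty":-1,"tz":18,"gripper":-1}]' 
python3 -m creep '[{"wx":0,"wy":0,"wz":0,"tx":0,"ty":0,"tz":2,"gripper":-1},{"wx":0,"wy":0,"wz":0,"tx":0,"ty":0,"tz":4,"gripper":-1},{"wx":0,"wy":0,"wz":0,"tx":0,"ty":0,"tz":4,"gripper":-1}]' |grep -E "pos|force|rot"
python3 -m creep '[{"wx":0,"wy":0,"wz":0,"tx":0,"ty":0,"tz":2,"gripper":-1},{"wx":0,"wy":0,"wz":0,"tx":0,"ty":0,"tz":4,"gripper":-1},{"wx":0,"wy":0,"wz":0,"tx":0,"ty":0,"tz":4,"gripper":-1}]' |grep -E "pos|force|rot"
python3 -c "
from h import *
print(get_obs()['wrist_torque'])
R=frame(98,0); S=np.array([.557,-.0035,.095]); go(R,S+.042*R[:,0])"
```

```text
time_s: 12.82
tool_pos: [0.5534, 0.0381, 0.0913]
tool_rot: [179.5, 0.1, 98.1]
force: [-1.8, -0.2, 4.3]
grip_width: 0.0187
grasp_force: 59.9
tool_pos: [0.552, 0.038, 0.0858]
tool_rot: [179.7, 0.1, 98.1]
force: [-0.5, 0.6, 0.3]
grasp_force: 59.9
tool_pos: [0.5515, 0.0382, 0.0812]
tool_rot: [179.8, 0.1, 98.1]
force: [-0.3, -0.8, -3.2]
grasp_force: 59.9
[ 0.03372378  0.09553782 -0.07289518]
rotvec [0.2 0.1 0.1] shift now-frame [-0.  -0.4  5.2] shift final-frame [-0.  -0.4  5.2] world [-0.3 -0.1 -5.2]
```

```bash

python3 -m creep '[{"wx":0,"wy":0,"wz":0,"tx":0,"ty":0,"tz":2,"gripper":-1},{"wx":0,"wy":0,"wz":0,"tx":0,"ty":0,"tz":4,"gripper":-1},{"wx":0,"wy":0,"wz":0,"tx":0,"ty":0,"tz":4,"gripper":-1}]' |grep -E "pos|force|rot"
python3 -m creep '[{"wx":0,"wy":0,"wz":0,"tx":0,"ty":0,"tz":1.5,"gripper":-1},{"wx":0,"wy":0,"wz":0,"tx":0,"ty":0,"tz":1.5,"gripper":-1},{"wx":0,"wy":0,"wz":0,"tx":0,"ty":0,"tz":1.5,"gripper":-1}]' |grep -E "pos|force|rot"
python3 -c "
from h import *
print(get_obs()['wrist_torque'])
R=frame(98,0); S=np.array([.557,-.0035,.095]); go(R,S+.042*R[:,0])
for c in ('top','scene'):
  p,X=cloud(c)
  for q in ('torch','torch_lens','torch_tail'): print(c,q,[(np.round(r['point'],4),round(r['confidence'],2)) for r in nets.place_of(q,c)][:2])
  if c=='scene': cv2.imwrite('pics/g4.png',cv2.resize(p[150:250,200:320],(600,500),interpolation=cv2.INTER_CUBIC)[:,:,::-1])
"
```

```text
tool_pos: [0.5519, 0.0383, 0.0775]
tool_rot: [179.7, 0.1, 98.1]
force: [0.2, 0.0, -3.7]
grasp_force: 59.9
tool_pos: [0.552, 0.0384, 0.0769]
tool_rot: [179.7, 0.1, 98.1]
force: [-2.9, 0.8, 1.5]
grasp_force: 59.9
[ 0.08889227  0.65965661 -0.08661569]
rotvec [0.3 0.1 0.1] shift now-frame [-0.2 -0.9  0.9] shift final-frame [-0.2 -0.9  0.9] world [-0.9 -0.3 -0.9]
top torch [(array([ 0.5597, -0.0007,  0.0954]), 0.51), (array([ 0.5715, -0.0847,  0.0958]), 0.18)]
top torch_lens [(array([ 0.5724, -0.0839,  0.0958]), 0.61)]
top torch_tail []
scene torch [(array([ 0.4022, -0.0163,  0.0011]), 0.51), (array([ 0.5582, -0.0043,  0.0992]), 0.43)]
scene torch_lens [(array([ 0.5657, -0.0793,  0.0944]), 0.47)]
scene torch_tail []
```

View pics/g4.png

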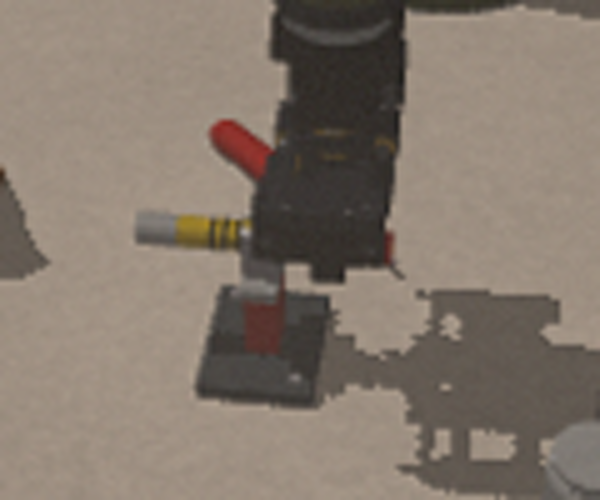

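The torch sits level in the clip's jaws at (262,240). The force dipped to −3.7 N during the snap and then rose on the seat floor. I'll let go, lift and take it by the lens end.

```bash

(python3 -m creep '[{"wx":0,"wy":0,"wz":0,"tx":0,"ty":0,"tz":0,"gripper":0.3},{"wx":0,"wy":0,"wz":0,"tx":0,"ty":0,"tz":0,"gripper":0.3},{"wx":0,"wy":0,"wz":0,"tx":0,"ty":0,"tz":0,"gripper":0.3},{"wx":0,"wy":0,"wz":0,"tx":0,"ty":0,"tz":0,"gripper":0.3},{"wx":0,"wy":0,"wz":0,"tx":0,"ty":0,"tz":0,"gripper":0.3}]' 
python3 -m creep '[{"wx":0,"wy":0,"wz":0,"tx":0,"ty":0,"tz":-15,"gripper":0.3},{"wx":0,"wy":0,"wz":0,"tx":0,"ty":0,"tz":-30,"gripper":0.3},{"wx":0,"wy":0,"wz":0,"tx":0,"ty":0,"tz":-60,"gripper":0.3},{"wx":0,"wy":0,"wz":0,"tx":0,"ty":0,"tz":-80,"gripper":0.3},{"wx":0,"wy":0,"wz":0,"tx":0,"ty":0,"tz":-80,"gripper":0.3}]'
python3 -m creep '[{"wx":0,"wy":0,"wz":0,"tx":-84,"ty":0,"tz":0,"gripper":0.3},{"wx":0,"wy":0,"wz":0,"tx":-84,"ty":0,"tz":0,"gripper":0.3},{"wx":0,"wy":0,"wz":0,"tx":-84,"ty":0,"tz":0,"gripper":0.3},{"wx":0,"wy":0,"wz":0,"tx":-84,"ty":0,"tz":0,"gripper":0.3},{"wx":0,"wy":0,"wz":0,"tx":-84,"ty":0,"tz":0,"gripper":0.3}]') | grep -E "pos|force|width"
python3 -c "
from h import *
st()
for c in ('top','scene'):
  p,X=cloud(c)
  hsv=cv2.cvtColor(p,cv2.COLOR_RGB2HSV).astype(int); H,Sa,z=hsv[...,0],hsv[...,1],X[...,2]
  m=near(X,(.56,0),.12)&(Sa>110)&(z>.08)&(z<.115)&((H<34)|(H>170)); P=X[m]; print(len(P), P.mean(0).round(4) if len(P) else '', rect(P) if len(P) else '')
  for q in ('torch','torch_lens','torch_tail'): print(c,q,[(np.round(r['point'],4),round(r['confidence'],2)) for r in nets.place_of(q,c)][:2])
R=frame(98,0); S=np.array([.557,-.0035,.095]); go(R,S-.042*R[:,0])
"
```

```text
tool_pos: [0.5529, 0.0378, 0.0769]
force: [-0.6, 0.2, 0.2]
grip_width: 0.0443
grasp_force: 0.0
tool_pos: [0.5551, 0.0382, 0.1614]
force: [1.1, -0.2, 0.5]
grip_width: 0.0562
grasp_force: 0.0
tool_pos: [0.5635, -0.0449, 0.1564]
force: [0.7, 0.2, -0.5]
grip_width: 0.0565
grasp_force: 0.0
15.47 [ 0.5635 -0.0449  0.1564] [1.797e+02 1.000e-01 9.800e+01] q [-32.  12.  39. 102.  -8.  69.  17.] F [ 0.7  0.2 -0.5] w 0.0565 g 0.0
119 [0.5512 0.0404 0.1032] (array([552.5,  42.3]), array([20.1, 63.9]), 5.5)
top torch [(array([ 0.5573, -0.0037,  0.0948]), 0.5)]
top torch_lens []
top torch_tail [(array([ 0.5595, -0.0037,  0.0911]), 0.64), (array([0.5582, 0.0006, 0.0949]), 0.5)]
178 [0.5605 0.0152 0.0986] (array([559.5,   9.1]), array([ 19.1, 132.3]), 7.6)
scene torch [(array([ 0.5563, -0.0015,  0.0958]), 0.51)]
scene torch_lens [(array([ 0.5647, -0.0817,  0.097 ]), 0.64)]
scene torch_tail [(array([0.5448, 0.0807, 0.0961]), 0.75)]
rotvec [0.3 0.1 0.2] shift now-frame [-0.6 -1.5 80.9] shift final-frame [-0.8 -1.  80.9] world [ -0.9  -0.9 -80.9]
```

```bash

(python3 -m creep '[{"wx":0,"wy":0,"wz":0,"tx":0,"ty":-1,"tz":25,"gripper":0.3},{"wx":0,"wy":0,"wz":0,"tx":0,"ty":-1,"tz":45,"gripper":0.3},{"wx":0,"wy":0,"wz":0,"tx":0,"ty":-1,"tz":65,"gripper":0.3},{"wx":0,"wy":0,"wz":0,"tx":0,"ty":-1,"tz":80,"gripper":0.3},{"wx":0,"wy":0,"wz":0,"tx":0,"ty":-1,"tz":80,"gripper":0.3}]' 
python3 -m creep '[{"wx":0,"wy":0,"wz":0,"tx":0,"ty":0,"tz":0,"gripper":-1},{"wx":0,"wy":0,"wz":0,"tx":0,"ty":0,"tz":0,"gripper":-1},{"wx":0,"wy":0,"wz":0,"tx":0,"ty":0,"tz":0,"gripper":-1},{"wx":0,"wy":0,"wz":0,"tx":0,"ty":0,"tz":0,"gripper":-1},{"wx":0,"wy":0,"wz":0,"tx":0,"ty":0,"tz":0,"gripper":-1}]' 60
python3 -m creep '[{"wx":0,"wy":0,"wz":0,"tx":0,"ty":0,"tz":0,"gripper":-1},{"wx":0,"wy":0,"wz":0,"tx":0,"ty":0,"tz":0,"gripper":-1},{"wx":0,"wy":0,"wz":0,"tx":0,"ty":0,"tz":0,"gripper":-1},{"wx":0,"wy":0,"wz":0,"tx":0,"ty":0,"tz":0,"gripper":-1},{"wx":0,"wy":0,"wz":0,"tx":0,"ty":0,"tz":0,"gripper":-1}]') | grep -E "pos|force|width"

```

```text
tool_pos: [0.5607, -0.0447, 0.0738]
force: [-0.5, 0.0, 0.6]
grip_width: 0.0567
grasp_force: 0.0
tool_pos: [0.5639, -0.0452, 0.0779]
force: [-0.4, 0.0, 0.1]
grip_width: 0.0312
grasp_force: 0.0
tool_pos: [0.5636, -0.0451, 0.0773]
force: [1.1, 1.0, 1.2]
grip_width: 0.0186
grasp_force: 60.0
```

```bash

(python3 -m creep '[{"wx":0,"wy":0,"wz":0,"tx":0,"ty":0,"tz":-3,"gripper":-1},{"wx":0,"wy":0,"wz":0,"tx":0,"ty":0,"tz":-6,"gripper":-1},{"wx":0,"wy":0,"wz":0,"tx":0,"ty":0,"tz":-9,"gripper":-1}]' 
python3 -m creep '[{"wx":0,"wy":0,"wz":0,"tx":0,"ty":0,"tz":-3,"gripper":-1},{"wx":0,"wy":0,"wz":0,"tx":0,"ty":0,"tz":-6,"gripper":-1},{"wx":0,"wy":0,"wz":0,"tx":0,"ty":0,"tz":-10,"gripper":-1}]' 
python3 -m creep '[{"wx":0,"wy":0,"wz":0,"tx":0,"ty":0,"tz":-10,"gripper":-1},{"wx":0,"wy":0,"wz":0,"tx":0,"ty":0,"tz":-40,"gripper":-1},{"wx":0,"wy":0,"wz":0,"tx":0,"ty":0,"tz":-80,"gripper":-1},{"wx":0,"wy":0,"wz":0,"tx":0,"ty":0,"tz":-110,"gripper":-1},{"wx":0,"wy":0,"wz":0,"tx":0,"ty":0,"tz":-110,"gripper":-1}]')  | grep -E "pos|rot|force|width"
python3 -c "
from h import *
st()
for c in ('top','scene'):
  p,X=cloud(c)
  for q in ('torch','torch_lens','torch_tail'): print(c,q,[(np.round(r['point'],4),round(r['confidence'],2)) for r in nets.place_of(q,c)][:2])
  if c=='scene': cv2.imwrite('pics/g5.png',cv2.resize(p[110:250,190:350],(640,560),interpolation=cv2.INTER_CUBIC)[:,:,::-1])
"
```

```text
tool_pos: [0.5618, -0.0451, 0.0849]
tool_rot: [179.8, 0.1, 98.1]
force: [1.9, -0.0, -5.9]
grip_width: 0.0185
grasp_force: 60.0
tool_pos: [0.5635, -0.0452, 0.0969]
tool_rot: [179.6, 0.1, 98.1]
force: [0.3, 0.4, 0.9]
grip_width: 0.0185
grasp_force: 60.0
tool_pos: [0.5666, -0.0458, 0.2141]
tool_rot: [178.9, 0.1, 98.1]
force: [2.0, 0.1, -0.1]
grip_width: 0.0192
grasp_force: 60.0
18.03 [ 0.5666 -0.0458  0.2141] [1.789e+02 1.000e-01 9.810e+01] q [-33.   9.  39.  98.  -6.  74.  15.] F [ 2.   0.1 -0.1] w 0.0192 g 60.0
top torch [(array([ 0.5596, -0.0035,  0.2317]), 0.6)]
top torch_lens []
top torch_tail [(array([0.5454, 0.0721, 0.2309]), 0.54)]
scene torch [(array([ 0.5542, -0.004 ,  0.2243]), 0.49)]
scene torch_lens [(array([ 0.5654, -0.0799,  0.2224]), 0.8), (array([0.5497, 0.4906, 0.0025]), 0.52)]
scene torch_tail [(array([0.5456, 0.0778, 0.2213]), 0.51)]
```

View pics/g5.png

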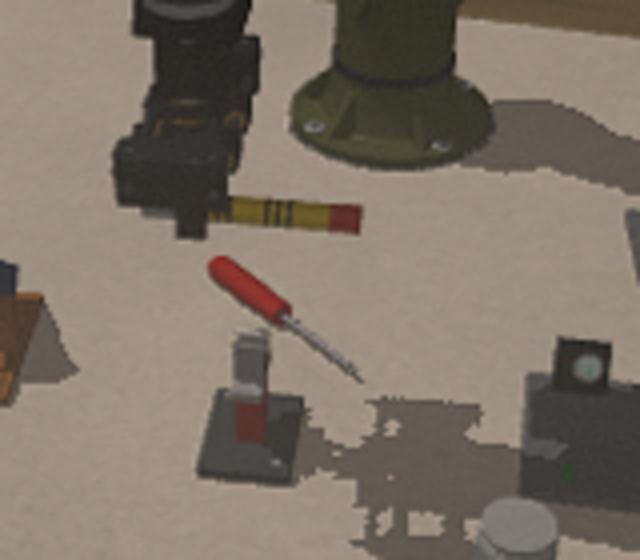

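The torch hangs level in the gripper by its lens end: tail at (345,218) in the crop, lens side under the gripper at (170,210). The clip at (250,370) is empty. Now I'll carry it to the small charger.

```bash
cat >> h.py <<'E'
B=np.array([.434,.317,.035]); F=frame(5,40); R2=F@np.diag([-1,-1,1])
def bay(s,off=-.001,lat=0,g=.042): return B+(s+.08+g)*F[:,0]-off*F[:,2]+lat*F[:,1]*-1   # s: tail distance from bottom; lat>0: +y
E
python3 -c "
from h import *
print([(np.round(r['point'],3),round(r['confidence'],2)) for r in nets.look_for('spray_can','top')][:2])
print(F.round(2), bay(.12))
go(R2,bay(.12)); go(R2,bay(.12)+[0,0,.13])"
```

```text
[(array([0.734, 0.224, 0.143]), 0.79), (array([ 0.574, -0.476,  0.065]), 0.4)]
[[ 0.76  0.09  0.64]
 [ 0.07 -1.    0.06]
 [ 0.64  0.   -0.77]] [0.61931766 0.33321319 0.18978856]
rotvec [-30.2 -31.6 -83.1] shift now-frame [365.7 122.3  29.3] shift final-frame [-59.4 371.7  88.6] world [ 69.7 379.3 -29.7]
rotvec [-30.2 -31.6 -83.1] shift now-frame [ 365.4  122.8 -100.7] shift final-frame [-143.   371.7  -11. ] world [ 69.7 379.3 100.3]
```

```bash

(python3 -m creep '[{"wx":0,"wy":0,"wz":0,"tx":0,"ty":0,"tz":-35,"gripper":-1},{"wx":0,"wy":0,"wz":0,"tx":30,"ty":10,"tz":-65,"gripper":-1},{"wx":0,"wy":0,"wz":0,"tx":122,"ty":41,"tz":-100,"gripper":-1},{"wx":0,"wy":0,"wz":0,"tx":122,"ty":41,"tz":-100,"gripper":-1},{"wx":0,"wy":0,"wz":0,"tx":122,"ty":41,"tz":-100,"gripper":-1}]' 
python3 -m creep '[{"wx":0,"wy":0,"wz":0,"tx":122,"ty":41,"tz":0,"gripper":-1},{"wx":0,"wy":0,"wz":0,"tx":122,"ty":41,"tz":0,"gripper":-1},{"wx":0,"wy":0,"wz":0,"tx":122,"ty":41,"tz":0,"gripper":-1},{"wx":0,"wy":0,"wz":0,"tx":122,"ty":41,"tz":0,"gripper":-1},{"wx":0,"wy":0,"wz":0,"tx":122,"ty":41,"tz":0,"gripper":-1}]' 
python3 -m creep '[{"wx":0,"wy":0,"wz":0,"tx":122,"ty":41,"tz":0,"gripper":-1},{"wx":0,"wy":0,"wz":0,"tx":122,"ty":41,"tz":0,"gripper":-1},{"wx":0,"wy":0,"wz":0,"tx":122,"ty":41,"tz":0,"gripper":-1},{"wx":0,"wy":0,"wz":0,"tx":122,"ty":41,"tz":0,"gripper":-1},{"wx":0,"wy":0,"wz":0,"tx":122,"ty":41,"tz":0,"gripper":-1}]' 
python3 -m creep '[{"wx":-10.1,"wy":-10.5,"wz":-27.7,"tx":0,"ty":0,"tz":0,"gripper":-1},{"wx":-10.1,"wy":-10.5,"wz":-27.7,"tx":0,"ty":0,"tz":0,"gripper":-1},{"wx":-10.1,"wy":-10.5,"wz":-27.7,"tx":0,"ty":0,"tz":0,"gripper":-1},{"wx":-10.1,"wy":-10.5,"wz":-27.7,"tx":0,"ty":0,"tz":0,"gripper":-1},{"wx":-10.1,"wy":-10.5,"wz":-27.7,"tx":0,"ty":0,"tz":0,"gripper":-1}]'
python3 -m creep '[{"wx":-10.1,"wy":-10.5,"wz":-27.7,"tx":0,"ty":0,"tz":0,"gripper":-1},{"wx":-10.1,"wy":-10.5,"wz":-27.7,"tx":0,"ty":0,"tz":0,"gripper":-1},{"wx":-10.1,"wy":-10.5,"wz":-27.7,"tx":0,"ty":0,"tz":0,"gripper":-1},{"wx":-10.1,"wy":-10.5,"wz":-27.7,"tx":0,"ty":0,"tz":0,"gripper":-1},{"wx":-10.1,"wy":-10.5,"wz":-27.7,"tx":0,"ty":0,"tz":0,"gripper":-1}]') | grep -E "pos|rot"
python3 -c "
from h import *
st();go(R2,bay(.12)); go(R2,bay(.12)+[0,0,.13])"
```

```text
tool_pos: [0.5858, 0.0881, 0.3072]
tool_rot: [179.6, -0.0, 98.4]
tool_pos: [0.6076, 0.2133, 0.3037]
tool_rot: [179.8, 0.1, 98.5]
tool_pos: [0.6311, 0.3378, 0.3034]
tool_rot: [179.8, 0.2, 98.4]
tool_pos: [0.6312, 0.3333, 0.3059]
tool_rot: [172.5, 12.8, 125.3]
tool_pos: [0.6313, 0.3325, 0.3053]
tool_rot: [171.9, 27.2, 152.8]
20.57 [0.6313 0.3325 0.3053] [171.9  27.2 152.8] q [-62.  10.  24.  90.  19.  63.  20.] F [-0.2 -0.5 -1.5] w 0.0188 g 60.0
rotvec [ -9.9 -10.4 -27.6] shift now-frame [ 60.1 -14.6 114.4] shift final-frame [83.3  1.8 99.8] world [   0.2    1.8 -130. ]
rotvec [ -9.9 -10.4 -27.6] shift now-frame [ 0.6  1.7 -0. ] shift final-frame [-0.2  1.8  0.3] world [ 0.2  1.8 -0. ]
```

```bash

(python3 -m creep '[{"wx":-9.9,"wy":-10.4,"wz":-27.6,"tx":0,"ty":0,"tz":0,"gripper":-1},{"wx":-9.9,"wy":-10.4,"wz":-27.6,"tx":0,"ty":0,"tz":0,"gripper":-1},{"wx":-9.9,"wy":-10.4,"wz":-27.6,"tx":0,"ty":0,"tz":0,"gripper":-1},{"wx":-9.9,"wy":-10.4,"wz":-27.6,"tx":0,"ty":0,"tz":0,"gripper":-1},{"wx":-9.9,"wy":-10.4,"wz":-27.6,"tx":0,"ty":0,"tz":0,"gripper":-1}]'
python3 -m creep '[{"wx":0,"wy":0,"wz":0,"tx":20,"ty":2,"tz":24,"gripper":-1},{"wx":0,"wy":0,"wz":0,"tx":40,"ty":2,"tz":48,"gripper":-1},{"wx":0,"wy":0,"wz":0,"tx":58,"ty":2,"tz":72,"gripper":-1},{"wx":0,"wy":0,"wz":0,"tx":73,"ty":2,"tz":100,"gripper":-1},{"wx":0,"wy":0,"wz":0,"tx":73,"ty":2,"tz":100,"gripper":-1}]' )| grep -E "pos|rot"
python3 -m creep '[{"wx":0,"wy":0,"wz":0,"tx":0,"ty":0,"tz":0,"gripper":-1},{"wx":0,"wy":0,"wz":0,"tx":0,"ty":0,"tz":0,"gripper":-1}]'|grep pos
python3 -c "
from h import *
st();go(R2,bay(.12))
for c in ('top','scene'):
  p,X=cloud(c)
  for q in ('torch','torch_lens','torch_tail','charger_bay'): print(c,q,[(np.round(r['point'],4),round(r['confidence'],2)) for r in nets.place_of(q,c)][:3])
  if c=='scene': a=cv2.resize(p[140:250,300:420],(400,400),interpolation=cv2.INTER_CUBIC)
  else: b=cv2.resize(p[130:240,120:230],(400,400),interpolation=cv2.INTER_CUBIC)
cv2.imwrite('pics/g6.png',np.hstack([a,b])[:,:,::-1])
"
```

```text
tool_pos: [0.6321, 0.3311, 0.3048]
tool_rot: [180.0, 39.9, -175.2]
tool_pos: [0.6385, 0.3321, 0.1743]
tool_rot: [-179.6, 39.4, -175.2]
tool_pos: [0.6416, 0.3371, 0.1845]
21.57 [0.6416 0.3371 0.1845] [ 179.8   40.1 -175.4] q [-62.   8.  23. 112.  37.  33.  28.] F [-0.2  0.9  0.4] w 0.0184 g 60.0
rotvec [-0.   0.1 -0.3] shift now-frame [13.8 -2.   0.4] shift final-frame [13.9 -1.9  0.5] world [-10.1  -2.8  -9.3]
top torch [(array([5.551e-01, 5.000e-04, 9.340e-02]), 0.36)]
top torch_lens [(array([0.6598, 0.3367, 0.2241]), 0.43), (array([ 0.5577, -0.0088, -0.004 ]), 0.3)]
top torch_tail []
top charger_bay [(array([0.144 , 0.4261, 0.0511]), 0.97), (array([0.432 , 0.3166, 0.0365]), 0.7)]
scene torch [(array([0.5948, 0.3343, 0.1709]), 0.64), (array([0.432 , 0.3177, 0.0317]), 0.63)]
scene torch_lens [(array([0.6553, 0.3419, 0.219 ]), 0.6)]
scene torch_tail [(array([0.5339, 0.3336, 0.1187]), 0.43)]
scene charger_bay [(array([0.1486, 0.4243, 0.0492]), 0.81), (array([0.436 , 0.3157, 0.0338]), 0.5)]
```

View pics/g6.png

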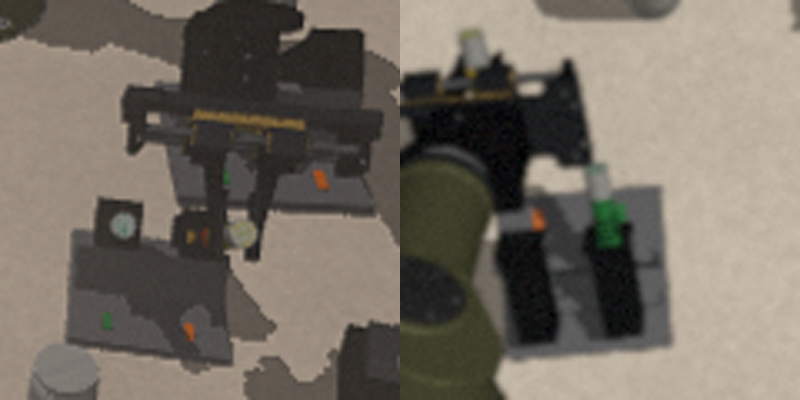

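The scene crop shows the torch (lens at (242,234)) lined up before the empty bay's mouth at (195,235). The green torch at (122,222) is untouched. I'll correct 3 mm sideways and insert step by step, watching the force.

```bash

(python3 -m creep '[{"wx":0,"wy":0,"wz":0,"tx":5,"ty":-3,"tz":0,"gripper":-1},{"wx":0,"wy":0,"wz":0,"tx":14,"ty":-3,"tz":0,"gripper":-1},{"wx":0,"wy":0,"wz":0,"tx":22,"ty":-3,"tz":0,"gripper":-1},{"wx":0,"wy":0,"wz":0,"tx":30,"ty":-3,"tz":0,"gripper":-1},{"wx":0,"wy":0,"wz":0,"tx":30,"ty":-3,"tz":0,"gripper":-1}]'
python3 -m creep '[{"wx":0,"wy":0,"wz":0,"tx":5,"ty":0,"tz":0,"gripper":-1},{"wx":0,"wy":0,"wz":0,"tx":10,"ty":0,"tz":0,"gripper":-1},{"wx":0,"wy":0,"wz":0,"tx":15,"ty":0,"tz":0,"gripper":-1},{"wx":0,"wy":0,"wz":0,"tx":20,"ty":0,"tz":0,"gripper":-1}]' )| grep -E "pos|rot|force"
python3 -c "
from h import *
st();print(get_obs()['wrist_torque']);go(R2,bay(0))"
```

```text
tool_pos: [0.6156, 0.3322, 0.161]
tool_rot: [-180.0, 39.8, -175.0]
force: [-0.4, -0.3, -1.6]
grasp_force: 60.0
tool_pos: [0.6023, 0.3317, 0.1506]
tool_rot: [179.8, 40.0, -175.2]
force: [1.1, 0.4, 0.6]
grasp_force: 60.0
22.82 [0.6023 0.3317 0.1506] [ 179.8   40.  -175.2] q [-65.   6.  23. 118.  44.  31.  18.] F [1.1 0.4 0.6] w 0.0186 g 60.0
[0.01440129 0.78259382 0.00149851]
rotvec [ 0.   0.  -0.1] shift now-frame [81.7 -0.1 -0.1] shift final-frame [81.7  0.1 -0.1] world [-62.4  -5.4 -52.5]
```

```bash

(python3 -m creep '[{"wx":0,"wy":0,"wz":0,"tx":6,"ty":0,"tz":0,"gripper":-1},{"wx":0,"wy":0,"wz":0,"tx":12,"ty":0,"tz":0,"gripper":-1},{"wx":0,"wy":0,"wz":0,"tx":18,"ty":0,"tz":0,"gripper":-1},{"wx":0,"wy":0,"wz":0,"tx":24,"ty":0,"tz":0,"gripper":-1}]'
python3 -m creep '[{"wx":0,"wy":0,"wz":0,"tx":6,"ty":0,"tz":0,"gripper":-1},{"wx":0,"wy":0,"wz":0,"tx":12,"ty":0,"tz":0,"gripper":-1},{"wx":0,"wy":0,"wz":0,"tx":18,"ty":0,"tz":0,"gripper":-1},{"wx":0,"wy":0,"wz":0,"tx":24,"ty":0,"tz":0,"gripper":-1}]' )| grep -E "pos|rot|force"
python3 -c "
from h import *
st();print(get_obs()['wrist_torque']);go(R2,bay(0))"
```

```text
tool_pos: [0.5834, 0.33, 0.1345]
tool_rot: [179.9, 40.0, -175.2]
force: [-0.7, -0.5, 1.3]
grasp_force: 60.0
tool_pos: [0.5652, 0.3285, 0.1192]
tool_rot: [179.9, 40.0, -175.2]
force: [0.5, 0.4, 2.2]
grasp_force: 60.0
23.48 [0.5652 0.3285 0.1192] [ 179.9   40.  -175.2] q [-68.   5.  22. 123.  51.  30.   9.] F [0.5 0.4 2.2] w 0.0188 g 60.0
[-0.00592035  0.63710749 -0.00626645]
rotvec [ 0.  -0.  -0.1] shift now-frame [33.  -0.1 -0.1] shift final-frame [33.  -0.1 -0.1] world [-25.3  -2.3 -21.1]
```

```bash

(python3 -m creep '[{"wx":0,"wy":0,"wz":0,"tx":5,"ty":0,"tz":0,"gripper":-1},{"wx":0,"wy":0,"wz":0,"tx":10,"ty":0,"tz":0,"gripper":-1},{"wx":0,"wy":0,"wz":0,"tx":15,"ty":0,"tz":0,"gripper":-1},{"wx":0,"wy":0,"wz":0,"tx":20,"ty":0,"tz":0,"gripper":-1},{"wx":0,"wy":0,"wz":0,"tx":24,"ty":0,"tz":0,"gripper":-1}]'
python3 -m creep '[{"wx":0,"wy":0,"wz":0,"tx":2,"ty":0,"tz":0,"gripper":-1},{"wx":0,"wy":0,"wz":0,"tx":4,"ty":0,"tz":0,"gripper":-1},{"wx":0,"wy":0,"wz":0,"tx":4,"ty":0,"tz":0,"gripper":-1}]' )| grep -E "pos|rot|force"
python3 -c "
from h import *
st();print(get_obs()['wrist_torque']);go(R2,bay(0))"
```

```text
tool_pos: [0.5471, 0.3271, 0.104]
tool_rot: [179.9, 40.0, -175.2]
force: [-0.4, 0.1, 4.2]
grasp_force: 60.0
tool_pos: [0.544, 0.3269, 0.1015]
tool_rot: [179.9, 40.0, -175.2]
force: [-0.5, 0.3, 4.5]
grasp_force: 60.0
24.15 [0.544  0.3269 0.1015] [ 179.9   40.  -175.2] q [-69.   5.  22. 126.  55.  30.   3.] F [-0.5  0.3  4.5] w 0.0187 g 60.0
[ 0.0024736   0.51902391 -0.0361496 ]
rotvec [ 0.  -0.  -0.1] shift now-frame [ 5.3 -0.3 -0.1] shift final-frame [ 5.3 -0.2 -0.1] world [-4.1 -0.6 -3.4]
```

```bash

for k in 1 2; do python3 -m creep '[{"wx":0,"wy":0,"wz":0,"tx":2,"ty":0,"tz":0,"gripper":-1},{"wx":0,"wy":0,"wz":0,"tx":2,"ty":0,"tz":0,"gripper":-1}]' | grep -E "pos|force"; done
python3 -m creep '[{"wx":0,"wy":0,"wz":0,"tx":1.5,"ty":0,"tz":0,"gripper":-1},{"wx":0,"wy":0,"wz":0,"tx":1.5,"ty":0,"tz":0,"gripper":-1}]' | grep -E "pos|force"
python3 -c "
from h import *
st();go(R2,bay(0))"
```

```text
tool_pos: [0.5427, 0.3268, 0.1003]
force: [0.1, -0.3, 3.9]
grasp_force: 60.0
tool_pos: [0.5413, 0.3266, 0.0991]
force: [-0.5, -0.3, 4.1]
grasp_force: 60.0
tool_pos: [0.5406, 0.3265, 0.0986]
force: [1.1, -0.0, 5.9]
grasp_force: 60.0
24.65 [0.5406 0.3265 0.0986] [ 179.8   40.  -175.2] q [-70.   5.  22. 126.  56.  30.   1.] F [ 1.1 -0.   5.9] w 0.0185 g 60.0
rotvec [ 0.   0.  -0.1] shift now-frame [ 0.9 -0.2 -0. ] shift final-frame [ 0.9 -0.2 -0. ] world [-0.7 -0.3 -0.5]
```

```bash

python3 -m creep '[{"wx":0,"wy":0,"wz":0,"tx":2,"ty":0,"tz":0,"gripper":-1},{"wx":0,"wy":0,"wz":0,"tx":2,"ty":0,"tz":0,"gripper":-1}]' | grep -E "pos|force"; 
python3 -m creep '[{"wx":0,"wy":0,"wz":0,"tx":2,"ty":0,"tz":0,"gripper":-1},{"wx":0,"wy":0,"wz":0,"tx":2,"ty":0,"tz":0,"gripper":-1}]' | grep -E "pos|force"
python3 -c "
from h import *
st();go(R2,bay(0))"
```

```text
tool_pos: [0.5405, 0.3265, 0.0987]
force: [4.7, 0.2, 5.4]
grasp_force: 60.0
tool_pos: [0.5403, 0.3266, 0.0988]
force: [8.7, 0.4, 8.5]
grasp_force: 60.0
24.98 [0.5403 0.3266 0.0988] [ 179.7   40.3 -175.3] q [-70.   5.  22. 127.  57.  30.   1.] F [8.7 0.4 8.5] w 0.0185 g 60.0
rotvec [ 0.1  0.3 -0.2] shift now-frame [ 0.8 -0.3  0.2] shift final-frame [ 0.8 -0.3  0.2] world [-0.4 -0.4 -0.7]
```

The torch has stopped against the bottom, within a millimetre of the computed depth and with the axial force rising. One more small push, then I'll open only partway because the green torch is close, and back off.

```bash

(python3 -m creep '[{"wx":0,"wy":0,"wz":0,"tx":2,"ty":0,"tz":0,"gripper":-1},{"wx":0,"wy":0,"wz":0,"tx":2,"ty":0,"tz":0,"gripper":-1},{"wx":0,"wy":0,"wz":0,"tx":2,"ty":0,"tz":0,"gripper":-1}]' 
python3 -m creep '[{"wx":0,"wy":0,"wz":0,"tx":0,"ty":0,"tz":0,"gripper":0},{"wx":0,"wy":0,"wz":0,"tx":0,"ty":0,"tz":0,"gripper":0},{"wx":0,"wy":0,"wz":0,"tx":0,"ty":0,"tz":0,"gripper":0},{"wx":0,"wy":0,"wz":0,"tx":0,"ty":0,"tz":0,"gripper":0},{"wx":0,"wy":0,"wz":0,"tx":0,"ty":0,"tz":0,"gripper":0}]'
python3 -m creep '[{"wx":0,"wy":0,"wz":0,"tx":0,"ty":0,"tz":-15,"gripper":0},{"wx":0,"wy":0,"wz":0,"tx":0,"ty":0,"tz":-30,"gripper":0},{"wx":0,"wy":0,"wz":0,"tx":0,"ty":0,"tz":-60,"gripper":0},{"wx":0,"wy":0,"wz":0,"tx":0,"ty":0,"tz":-90,"gripper":0},{"wx":0,"wy":0,"wz":0,"tx":0,"ty":0,"tz":-110,"gripper":0}]') | grep -E "pos|force|width"
python3 -m creep '[{"wx":0,"wy":0,"wz":0,"tx":0,"ty":0,"tz":-60,"gripper":0},{"wx":0,"wy":0,"wz":0,"tx":0,"ty":0,"tz":-60,"gripper":0},{"wx":0,"wy":0,"wz":0,"tx":0,"ty":0,"tz":-60,"gripper":0}]' | grep -E "pos|force|width"
python3 -c "
from h import *
st()
for c in ('top','scene'):
  p,X=cloud(c)
  for q in ('torch','torch_lens','spare_torch'):
    for r in nets.place_of(q,c)[:3]:
      d=np.array(r['point'])-B; print(c,q,np.round(r['point'],4),round(r['confidence'],2),'along',(d@F[:,0]).round(4))
  if c=='scene': a=cv2.resize(p[140:250,300:420],(400,400),interpolation=cv2.INTER_CUBIC)
  else: b=cv2.resize(p[130:240,120:230],(400,400),interpolation=cv2.INTER_CUBIC)
cv2.imwrite('pics/g7.png',np.hstack([a,b])[:,:,::-1])
"
```

```text
tool_pos: [0.5402, 0.3268, 0.099]
force: [9.8, -0.1, 10.4]
grip_width: 0.0187
grasp_force: 60.0
tool_pos: [0.5344, 0.3253, 0.0927]
force: [-0.3, -0.5, 0.5]
grip_width: 0.0411
grasp_force: 0.0
tool_pos: [0.4634, 0.3198, 0.1793]
force: [0.7, 0.1, 0.3]
grip_width: 0.0438
grasp_force: 0.0
tool_pos: [0.425, 0.3189, 0.2278]
force: [0.1, 0.5, 0.3]
grip_width: 0.0433
grasp_force: 0.0
26.32 [0.425  0.3189 0.2278] [ 179.5   40.1 -175.2] q [-75. -17.  12. 128.  47.  55.   8.] F [0.1 0.5 0.3] w 0.0433 g 0.0
top torch [0.4947 0.3246 0.0861] 0.46 along 0.0797
top torch_lens [0.558  0.3266 0.1401] 0.66 along 0.1628
top torch_lens [0.4959 0.3222 0.0861] 0.41 along 0.0804
top torch_lens [ 0.7703 -0.0426 -0.0008] 0.37 along 0.2096
top spare_torch [0.4996 0.2443 0.0855] 0.72 along 0.0777
scene torch [0.4943 0.3225 0.0861] 0.48 along 0.0792
scene torch_lens [0.5565 0.3272 0.1348] 0.39 along 0.1583
scene spare_torch [0.5064 0.2441 0.0838] 0.41 along 0.0818
```

View pics/g7.png

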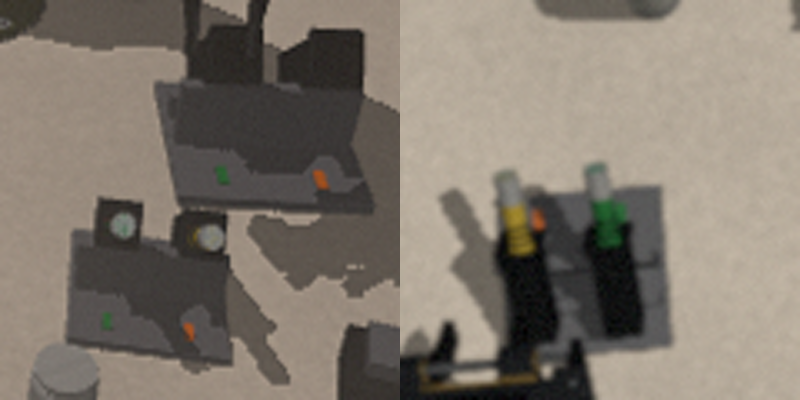

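The yellow torch stands lens up at (510,210) in the right crop, as deep as the green one at (605,205). Its middle measures 80 mm from the bay's bottom, so it is home, and the gripper is clear. I'll hand it in.

```bash
python3 -c "
from cell import env
print(env.sign_off())"
```

```text
the job is handed in; nothing more can be done
None
```

The yellow torch was turned end for end in the spring clip and now sits tail first, fully home in the small charger's empty bay; I released it and handed the job in with the gripper clear, at about 26 s of the 67 s allowed.

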